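# Fold back the louvred door of the seed cupboard

## Robot

A 7-joint arm with a two-finger parallel gripper is mounted at the origin on the work surface. World frame = base frame: x ahead of the robot, y to its left, z up, the work surface at z = 0. Lengths are in m, angles in rad, forces in N, time in s.
With the tool pointing down it reaches from about 0.425 to 0.95 m from the base axis. Payload 4.7 kg.
Tool frame: the origin (TCP) lies on the centre line of the jaws, within the pads' length; the fingertips stand robot.nose_length ahead of it and the grasp point (between the pads) lies 8 mm behind it (robot.nose_length is the distance from the TCP to the fingertips, in m); z points along the fingers, y is the line along which they close (so a half turn about z gives the same grasp; the last joint's range is limited). The gripper opens to 85 mm and grips with 20 to 120 N. Pads are 22 mm wide; open, the fingers measure 114 mm over their backs; the gripper's body (76 mm by 85 mm) begins 54 mm behind the grasp point. The pads swing forward as they close: fully open they stand 13 mm farther back than shut.
Start: joints at [-1.276, 0.469, -0.049, 1.532, 0.024, 1.141, -0.082], TCP at [0.215, 0.64, 0.242] pointing down, gripper open.
Joint ranges: [-2.59, 2.59], [-0.33, 1.99], [-1.39, 1.29], [0.1, 2.45], [-1.04, 4.18], [0.21, 1.99], [-2.66, 2.66]. Speed limits (rad/s): [2.57, 2.57, 3.14, 3.14, 3.14, 3.14, 3.14].

## Interface

Orientations are given as [roll, pitch, yaw] about the fixed x, y, z axes, in that order (R = Rz(yaw) Ry(pitch) Rx(roll)).
In Python, from plant import robot gives the robot as it stands. Calls block until the motion is done:
- robot.goto(position, orientation): joint-space move of the TCP to a pose.
- robot.move_straight(position, vel=0.15, attitude=None, contact_N=None): straight line of the TCP; attitude=None keeps the orientation; vel is the mean speed in m/s. With contact_N (N) it stops when the force on the tool has changed by that much, and returns True; else False.
- robot.move_joints(angles): joint-space move.
- robot.grip(opening, strength=None): opening from 0.0 (shut) to 1.0 (fully open); strength is the grip in N (None keeps the last); returns when the fingers have stopped.
- robot.sleep(seconds).
- robot.inverse_kinematics(position, orientation): joint angles nearest the present ones, or None.
- robot.sense(): the state.
- robot.grab_frame(name): name is "scene" or "side" or "wrist"; returns a dict with "image" (420x560x3 uint8, red, green, blue), "range_z" (420x560 float32, m along the optical axis (not along the pixel's ray), 0 where there is no reading), "fx", "fy", "cx", "cy" (pixels), "R" (3x3) and "t" (3): a world point X has camera coordinates R X + t. Camera axes: x right, y down, z forward; pixel columns grow to the right and rows downward; lengths in m; the calibration is good to about 2 mm. A picture is of the moment at which its call begins.
A pose or a line that the arm cannot do raises robot.IKError and nothing moves.
- robot.close_job(): hands the job in; it is judged then, once.
The state is a dict: "t": time; "joint_pos": joint angles; "joint_velocities": joint speeds; "effort": joint torques, N m; "tcp_pos": TCP position; "tcp_rot": TCP orientation; "wrist_force": force on the tool from outside, world axes, zero at the start; "torque": the same for the moment, N m; "opening": opening from 0.0 (shut) to 1.0 (fully open); "gripper_force": force on a finger pad.
Only numpy, scipy, OpenCV 4.12 (cv2) and the standard library are available. Lean on these libraries where they do the work, as an engineer would, in place of code of your own. Each camera call takes 0.05 s, during which the arm holds its last target. There are 200 camera calls.

## Task

Open the wider of the two seed cupboards: take the handle of its bifold door, pull until both panels have folded along the track right back to the stop, and let go with the door left open. Leave the narrow cupboard shut.

Things in the scene. Friction and masses are not known exactly. Their poses are not given: they have to be found in the camera images.
- wide_cupboard: The wider (300 mm; the other is 210) of two fixed pale plywood cupboards, 180 deep, 220 high, louvred bifold door, glass jar on top. Origin: centre of underside; +x door to back, +y to the hinged side (robot's left). Panels 138 wide, 12 thick, z 22 to 198; the first pivots at x -90, y +138 mm, folds to the second (lead) panel at y 0; the lead's far edge slides along the front.
- wide_pull: Its handle: upright dark steel bar 12 mm thick, 90 long, axis 40 mm off the lead panel's face, 35 from the fold, stems to the panel 35 and 60 below origin. Origin: bar axis, 20 below its top, 188 above the bench: pinch here from above, a finger either side along the panel. -x off the face, z up. At fold q: turned +q; in cupboard frame x = -90-103sin q-52cos q, y = 138-173cos q-52sin q.
- wide_fold (a joint): Turn of the wide cupboard's first panel about its pivot, rad: 0 shut (panels in one plane), 1.4 at the stop (folded back to back, standing out from the cupboard). Starts shut or up to 0.12 ajar. The track makes the lead panel turn equally the other way. Light friction (1 to 3 N at the handle), no spring or latch; stays where it is left.
- narrow_fold (a joint): The same for the other cupboard beside it (bystander: 210 mm wide, same depth and height, smooth panels, the same kind of handle): 0 shut. It is to stay shut.

How it is judged:
By the outcome, as a careful person would: the job done as asked, in the order asked, and still so for the second after the job is handed in, with the robot touching nothing.
It also fails if it takes over 35 s, if anything falls off the work surface, if the arm or the gripper's body presses on something with over 40 N, if the wrist force passes 120 N, or if a joint passes its speed limit or range.

## Working session

There is one attempt and no reset: what is moved stays moved. The work goes in short steps, each a Python script; the robot and the scene stay as the last script left them, time stands still between calls to the robot, and variables do not carry over. Pictures are saved under pics/ and viewed, at most 10 in all, crops included, and the job is handed in when it is done.

```bash
mkdir -p pics; ls; cat > h.py <<'E'
import numpy as np, cv2
from plant import robot
def save(f,n): cv2.imwrite(f'pics/{n}.png',f['image'][:,:,::-1])
def cloud(f):
    z=f['range_z'];v,u=np.mgrid[:z.shape[0],:z.shape[1]]
    c=np.stack([(u-f['cx'])/f['fx']*z,(v-f['cy'])/f['fy']*z,z],-1)
    return (c-f['t'])@f['R']   # R^T (c-t)
E
python3 - <<'E'
from h import *
F={}
for n in ('scene','side'):
    f=robot.grab_frame(n);save(f,n+'0');F[n]=f;np.savez(n+'0.npz',**f)
print(robot.nose_length,robot.sense()['t'])
cv2.imwrite('pics/both.png',cv2.resize(np.hstack([F['scene']['image'],F['side']['image']])[:,:,::-1],(800,300)))
E
```

```text
pics
0.011 0.1
```

View pics/scene0.png

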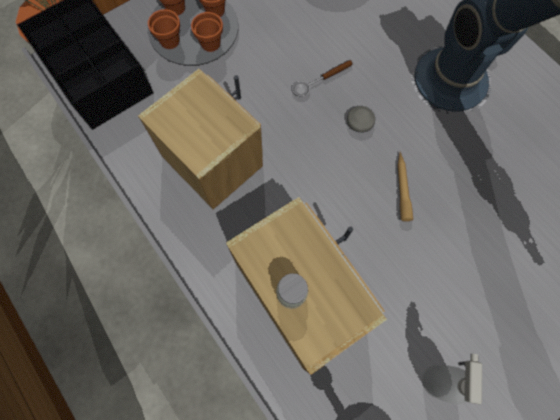

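View pics/side0.png

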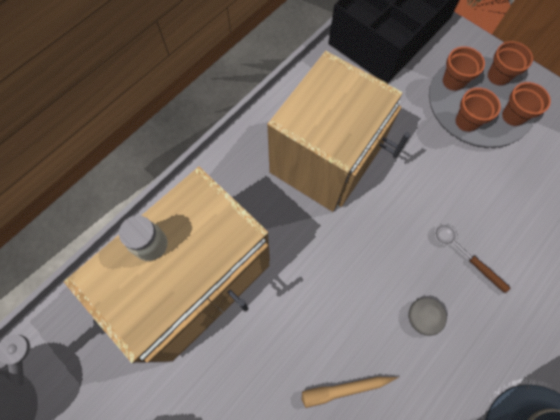

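The scene view shows the wide cupboard with its jar (top corners about (228,247), (298,200), (385,318), (310,372)) and its handle near (345,236). The narrow cupboard is around (200,135). The side view shows the wide cupboard at about (170,260) with its handle at (238,299).

```bash
cat > m.py <<'E'
from h import *
for n,(u,v),hr in (('scene',(300,250),(325,370,215,255)),('side',(200,250),(215,262,280,325))):
    f=np.load(n+'0.npz');P=cloud(f);
    m=(abs(P[...,2]-.221)<.006).astype(np.uint8)
    k,l=cv2.connectedComponents(m)
    for i in range(1,k):
        if (l==i).sum()<1500: continue
        X=P[l==i]; r=cv2.minAreaRect(X[:,:2].astype(np.float32)*1000)
        print(n,(l==i).sum(),X[:,2].mean().round(4),r, cv2.boxPoints(r).round().tolist())
    a,b,c,d=hr; Q=P[c:d,a:b].reshape(-1,3);I=f['image'][c:d,a:b].reshape(-1,3)
    s=(Q[:,2]>.06)&(Q[:,2]<.215)&(I.max(1)<90)
    print('handle',s.sum()); H=Q[s]; t=H[H[:,2]>.195]; print(H.min(0),H.max(0),len(t),np.median(t,0) if len(t) else '')
    for lo in np.arange(.06,.21,.02):
        w=H[(H[:,2]>=lo)&(H[:,2]<lo+.02)]
        if len(w): print(lo.round(2),len(w),np.median(w,0).round(4))
print(robot.sense()['tcp_pos'],robot.sense()['tcp_rot'])
E
python3 m.py
```

```text
scene 6791 0.2188 ((704.2123413085938, -195.39767456054688), (181.3314208984375, 212.55718994140625), 7.404095649719238) [[601.0, -102.0], [628.0, -312.0], [808.0, -289.0], [780.0, -78.0]]
scene 12934 0.2192 ((731.9139404296875, 223.48834228515625), (300.7882080078125, 180.44976806640625), 86.97544860839844) [[634.0, 78.0], [814.0, 69.0], [830.0, 369.0], [650.0, 378.0]]
handle 99
[0.58406491 0.19257193 0.12473221] [0.6139609  0.20189808 0.20860975] 27 [0.58964755 0.19730372 0.206189  ]
0.12 12 [0.5933 0.1989 0.1319]
0.14 36 [0.6014 0.1965 0.1549]
0.16 15 [0.5923 0.1987 0.1727]
0.18 12 [0.5925 0.1991 0.1896]
0.2 24 [0.5893 0.1965 0.2063]
side 8724 0.2195 ((704.4278564453125, -194.58892822265625), (180.91050720214844, 212.99655151367188), 7.3382568359375) [[601.0, -101.0], [628.0, -312.0], [808.0, -289.0], [781.0, -77.0]]
side 17080 0.2199 ((732.0656127929688, 224.79420471191406), (300.5713195800781, 182.27896118164062), 87.00521850585938) [[633.0, 79.0], [815.0, 70.0], [831.0, 370.0], [649.0, 380.0]]
handle 405
[0.58089    0.1748466  0.06035947] [0.64374201 0.24555236 0.20952105] 45 [0.58636744 0.19679673 0.20756977]
0.06 48 [0.6283 0.221  0.07  ]
0.08 40 [0.6285 0.2196 0.0925]
0.1 40 [0.6284 0.2177 0.1122]
0.12 46 [0.6281 0.2107 0.1299]
0.14 107 [0.6198 0.1977 0.1553]
0.16 54 [0.6278 0.2034 0.1721]
0.18 27 [0.6266 0.1993 0.1852]
0.2 43 [0.5865 0.1968 0.2076]
[0.21462305 0.63943944 0.24135659] [-3.13982186e+00  9.71614787e-05  2.81777392e+00]
```

```bash
cat >> h.py <<'E'
C=np.array([.7320,.2242]); PSI=-.0523
def pose(q,z=.180,flip=0):
    x=-.09-.103*np.sin(q)-.052*np.cos(q); y=.138-.173*np.cos(q)-.052*np.sin(q)
    c,s=np.cos(PSI),np.sin(PSI)
    return [C[0]+c*x-s*y,C[1]+s*x+c*y,z],[np.pi,0,PSI+q+flip*np.pi]
E
python3 - <<'E'
from h import *
np.set_printoptions(precision=2,suppress=True)
for fl in (0,1):
  for q in (0,.35,.7,1.05,1.4):
    p,o=pose(q,flip=fl); print(fl,q,np.array(p),robot.inverse_kinematics(p,o))
p,o=pose(0,.32); print(robot.inverse_kinematics(p,o),robot.inverse_kinematics([.215,.64,.32],[np.pi,0,2.82]))
for n in('scene','side'):
    P=cloud(np.load(n+'0.npz'));d=P[...,:2]-C;s=(np.linalg.norm(d,axis=-1)<.17)&(P[...,2]>.235);print(P[s].min(0),P[s].max(0))
E
```

```text
0 0 [0.59 0.2  0.18] [-0.86  0.5   0.65  1.77 -0.35  1.   -1.69]
0 0.35 [0.56 0.19 0.18] [-0.85  0.43  0.59  1.84 -0.29  0.95 -1.4 ]
0 0.7 [0.53 0.21 0.18] [-0.84  0.4   0.52  1.87 -0.24  0.94 -1.13]
0 1.05 [0.53 0.24 0.18] [-0.86  0.4   0.46  1.85 -0.22  0.94 -0.87]
0 1.4 [0.53 0.29 0.18] [-0.86  0.44  0.39  1.78 -0.2   0.96 -0.61]
1 0 [0.59 0.2  0.18] [-0.49  0.44  0.14  1.74 -0.07  0.97  1.19]
1 0.35 [0.56 0.19 0.18] [-0.45  0.39  0.06  1.82 -0.03  0.94  1.49]
1 0.7 [0.53 0.21 0.18] [-0.42  0.37 -0.03  1.85  0.01  0.93  1.76]
1 1.05 [0.53 0.24 0.18] [-0.4   0.38 -0.13  1.83  0.06  0.94  2.01]
1 1.4 [0.53 0.29 0.18] [-0.39  0.43 -0.24  1.75  0.12  0.97  2.24]
[-0.89  0.37  0.69  1.6  -0.24  1.26 -1.79] [-1.28  0.42 -0.05  1.43  0.02  1.29 -0.08]
[0.74 0.2  0.24] [0.86 0.29 1.08]
[0.74 0.2  0.24] [0.79 0.26 0.3 ]
```

```bash
python3 - <<'E'
from h import *
robot.move_straight([.215,.64,.32],vel=.3)
p,o=pose(0,.30,1); robot.goto(p,o)
f=robot.grab_frame('wrist');save(f,'w1');np.savez('w1.npz',**f)
s=robot.sense();print(s['t'],s['tcp_pos'],s['tcp_rot'])
P=cloud(f);m=(np.linalg.norm(P[...,:2]-np.array(p[:2]),axis=-1)<.035)&(P[...,2]>.198)&(P[...,2]<.215)
print(m.sum(),P[m].mean(0),P[m].min(0),P[m].max(0))
E
```

```text
2.6417 [0.58796456 0.19815388 0.29989821] [ 3.14110504e+00 -2.75859067e-04  3.09155833e+00]
218 [0.58510863 0.19671975 0.20638473] [0.58016755 0.19103829 0.19801384] [0.59191118 0.20227188 0.2093354 ]
```

View pics/w1.png

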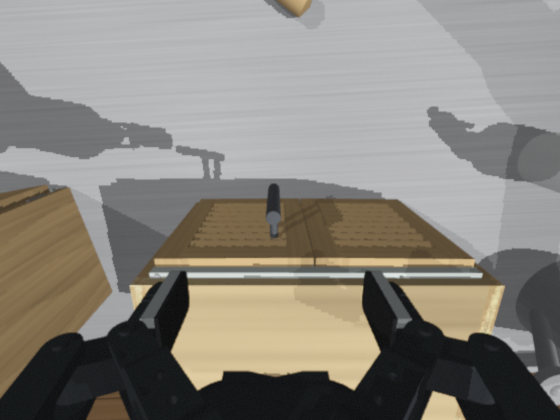

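The wrist view shows the bar top at about (273,215), midway between the fingers (175 and 375), with the wide louvred door behind it. It measures (0.586, 0.197, top 0.209), so the fold is about 0.02.

```bash
python3 - <<'E'
from h import *
q0=.02
p,o=pose(q0,.18,1)
hit=robot.move_straight(p,vel=.1,attitude=o,contact_N=10); print('hit',hit,robot.sense()['tcp_pos'])
if not hit:
    robot.grip(0.,40); s=robot.sense(); print(s['t'],s['opening'],s['gripper_force'],s['wrist_force'])
    for q in np.linspace(q0,1.4,13)[1:]:
        p,o=pose(q,.18,1); robot.move_straight(p,vel=.08,attitude=o)
        s=robot.sense(); print(round(q,2),round(s['t'],2),s['opening'],s['wrist_force'].round(1),(s['tcp_pos']-p).round(4))
        if np.linalg.norm(s['wrist_force'])>30: break
f=robot.grab_frame('side');save(f,'s2');f=robot.grab_frame('scene');save(f,'c2')
E
```

```text
hit False [0.58677364 0.19590188 0.18074597]
4.6583 0.12633715206235993 38.89023005962372 [-1.36185485  1.00732795  2.15445683]
0.13 4.96 0.1273941176412054 [-1.8  1.6  1.5] [-0.0003  0.0001  0.0002]
0.25 5.24 0.12497047098389491 [-1.  -0.5  2.8] [-0.     -0.0002  0.0002]
0.36 5.51 0.12491975758319615 [-1.7 -1.6  2.1] [ 0.0001 -0.0006  0.0001]
0.48 5.78 0.12664981001518755 [-1.3 -4.1  4.4] [-0.0001 -0.001   0.0001]
0.6 6.04 0.12883337888471663 [-3.1 -4.8  5.5] [-0.0005 -0.0011  0.0001]
0.71 6.31 0.12735333774928184 [-3.6 -3.7  6.5] [-0.001  -0.0007  0.0001]
0.82 6.59 0.13382794732439973 [-4.4 -2.5  5.5] [-0.0012  0.0001  0.0001]
0.94 6.89 0.12186507242191195 [-3.6 -1.3  6.1] [-0.001   0.0008  0.0001]
1.06 7.21 0.12577611004403005 [-3.5 -0.1  4.6] [-0.0007  0.0009  0.0001]
1.17 7.55 0.12417967390005713 [-3.5  0.6  4.9] [-0.0004  0.0007  0.0001]
1.28 7.91 0.1266949989597817 [-3.5  0.6  4.9] [-0.0002  0.0003  0.0001]
1.4 8.28 0.1254442936627018 [-3.5 -1.8  5.8] [-0.0004 -0.0011  0.0001]
```

View pics/s2.png

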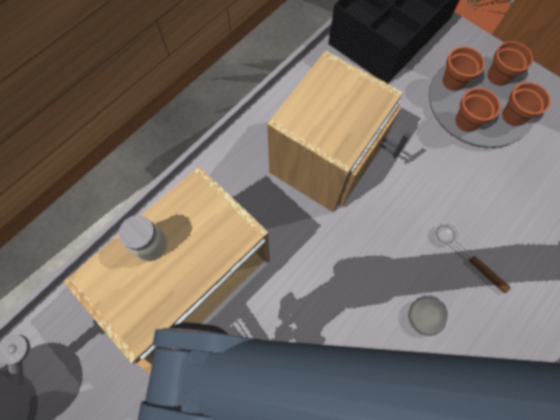

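The arm hides the door in this view, but the bar stayed gripped all the way and the forces stayed small. I'll press gently on to the stop, let go and check.

```bash
python3 - <<'E'
from h import *
for q in (1.42,1.44,1.46,1.48):
    p,o=pose(q,.18,1); h=robot.move_straight(p,vel=.03,attitude=o,contact_N=10)
    s=robot.sense(); print(q,h,s['wrist_force'].round(1),(s['tcp_pos']-p).round(4))
    if h: break
robot.grip(.5); s=robot.sense(); print('open',s['opening'],s['wrist_force'].round(1))
t=s['tcp_pos'].copy(); t[2]=.33; robot.move_straight(t,vel=.15)
f=robot.grab_frame('wrist');save(f,'w3')
robot.goto([.2,.6,.35],[np.pi,0,2.82])
for n in('side','scene'):
    f=robot.grab_frame(n);save(f,n+'3');P=cloud(f)
    m=(P[...,2]>.199)&(P[...,2]<.214)&(np.linalg.norm(P[...,:2]-np.array(pose(1.4)[0][:2]),axis=-1)<.03)
    print(n,m.sum(),P[m].mean(0),pose(1.4)[0])
    F=f['image'] if n=='side' else np.hstack([F,f['image']])
cv2.imwrite('pics/both3.png',cv2.resize(F[:,:,::-1],(800,300)))
print(robot.sense()['t'])
E
```

```text
1.42 True [-0.3 -0.8  4.1] [-0.0013 -0.0044  0.0001]
open 0.49897724756415446 [ 0.5 -0.6  0.5]
side 48 [0.53442276 0.29210689 0.20774699] [np.float64(0.5349324753631703), np.float64(0.2919468644383493), 0.18]
scene 32 [0.53630735 0.2915856  0.20562927] [np.float64(0.5349324753631703), np.float64(0.2919468644383493), 0.18]
12.3917
```

View pics/both3.png

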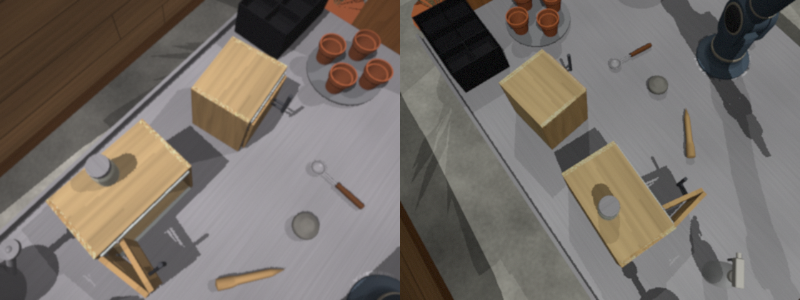

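Both panels stand out folded, with the handle at (535,292) as expected for 1.4, and the narrow cupboard is shut. The contact reading was brief, so there's time to regrip and confirm the stop by force.

```bash
python3 - <<'E'
from h import *
p,o=pose(1.395,.33,1); robot.goto(p,o)
robot.grip(.5)
p,o=pose(1.395,.18,1); h=robot.move_straight(p,vel=.12,contact_N=10); print(h)
if not h:
    robot.grip(0.,40)
    for q in (1.395,1.405,1.415,1.425):
        p,_=pose(q,.18,1); robot.move_straight(p,vel=.03); robot.sleep(.1)
        s=robot.sense(); print(q,s['wrist_force'].round(1),(s['tcp_pos']-p).round(4),np.array(s['tcp_pos']).round(4))
        if np.linalg.norm(s['wrist_force'])>20: break
    p,_=pose(1.40,.18,1); 
robot.grip(.5)
t=robot.sense()['tcp_pos'].copy(); t[2]=.33; robot.move_straight(t,vel=.15)
robot.goto([.2,.6,.35],[np.pi,0,2.82])
f=robot.grab_frame('side');P=cloud(f);save(f,'s4')
m=(P[...,2]>.199)&(P[...,2]<.214)&(np.linalg.norm(P[...,:2]-np.array(pose(1.4)[0][:2]),axis=-1)<.03)
print(P[m].mean(0),robot.sense()['t'])
E
```

```text
False
1.395 [-2.8 -1.2  4.7] [-0.      0.0002  0.0006] [0.5347 0.2913 0.1806]
1.405 [-4.6 -3.2  7.8] [-0.0005 -0.0013  0.0006] [0.5347 0.2914 0.1806]
1.415 [-6.4 -6.9  9.3] [-0.0008 -0.0029  0.0006] [0.5347 0.2915 0.1806]
1.425 [ -8.9 -10.   12.1] [-0.0013 -0.0044  0.0006] [0.5347 0.2915 0.1806]
[0.53427419 0.29191034 0.20743495] 21.5333
```

View pics/s4.png

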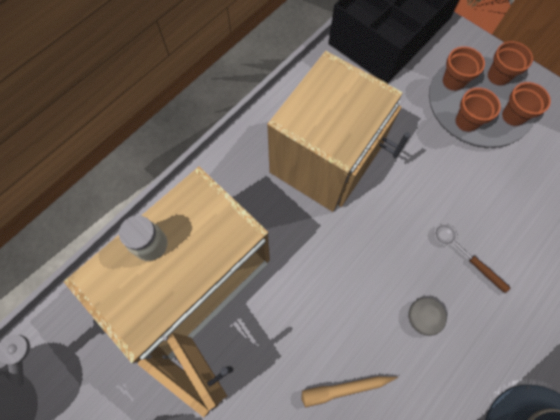

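The handle didn't move while the force kept rising, so the door is on its stop. The picture shows it folded open at about (185,375), the narrow cupboard shut, and the jar still in place at about (140,235).

```bash
python3 -c "
from plant import robot
print(robot.close_job())"
```

```text
the job is handed in; nothing more can be done
None
```

The wide cupboard's bifold door is folded fully back to its stop and released, the narrow cupboard is still shut, and the job was handed in at about 21.5 s of the 35 s allowed.

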